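Lock the teal seat mount with the teal hex key

ROBOT

A 6-joint arm with a two-finger parallel gripper is mounted at the origin on the work surface. World frame = base frame: x ahead of the robot, y to its left, z up, the work surface at z = 0. Lengths are in m, angles in rad, forces in N, time in s.
With the tool pointing down it reaches from about 0.3 to 0.875 m from the base axis. Payload 6.4 kg.
Tool frame: the origin (TCP) lies on the front face of the gripper's body, between the roots of the fingers; the fingertips stand 73 mm ahead of it and the grasp point (between the pads) lies ctrl.pinch_z ahead of it (ctrl.pinch_z is the distance from the TCP to the grasp point, in m); z points along the fingers, x is the direction in which the jaws open and shut, and the axes are right-handed (so a half turn about z gives the same grasp; the last joint's range is limited). The gripper opens to 85 mm and grips with 20 to 120 N. Pads are 22 mm wide; open, the fingers measure 114 mm over their backs; the gripper's body (76 mm by 85 mm) begins 54 mm behind the grasp point. The pads swing forward as they close: fully open they stand 13 mm farther back than shut.
Start: joints at [0.99, 0.181, 1.607, -0, 1.354, -0.206], TCP at [0.21, 0.535, 0.304] pointing down, gripper open.
Joint ranges: [-2.99, 2.99], [-0.89, 2.07], [0.3, 2.58], [-1.14, 4.28], [0, 2.63], [-3.12, 3.12]. Speed limits (rad/s): [2.57, 2.57, 3.01, 3.14, 3.14, 3.14].

INTERFACE

Orientations are given as a unit quaternion [w, x, y, z].
In Python, from bench import ctrl gives the robot as it stands.
- The arm moves only by the tool move_arm, never from a script. Its argument "rows" is text: rows parted by semicolons, each of 7 numbers parted by spaces: the shift along the tool's x, y, z in cm, then the turn, a rotation vector about the tool's x, y, z in degrees, then the opening, from 0 (shut) to 1 (fully open). In form: x y z rx ry rz grip; .... A call has 1 to 20 rows; each row shifts and turns the commanded pose from where the row before left it, along the tool's axes as they then stand; what a row does not reach is not made up. A row lasts 1/10 s, in which the tool goes at most 50 mm and 8.59 degrees, less where a joint would pass 70% of its speed; a pose out of reach is approached as far as the arm can. A call with a gripper value outside its range is refused whole. The fingers move at their own pace and stop on an object; the grip force is fixed at half the most. Time passes only in rows, so rows that do not move let the fingers close. It gives the time, the measured TCP pose, the force and the opening at its end, in the units of the state.
- ctrl.get_obs(): the state, without advancing time (a new reading comes with each control period).
- ctrl.camera(name): name is "scene" or "top"; returns a dict with "color" (400x640x3 uint8, blue, green, red), "fx", "fy", "cx", "cy" (pixels), "k1" (the pictures are not rectified: a ray, as slopes to the right and down, at radius r is drawn at 1 + k1 r^2 times it, then the intrinsics apply), "rvec" (rotation vector, rad) and "tvec" (3), from world to camera coordinates, as OpenCV has them. Camera axes: x right, y down, z forward; pixel columns grow to the right and rows downward; lengths in m; the calibration is good to about 2 mm. A picture is of the moment at which its call begins. There is no depth.
- ctrl.hand_in(): hands the job in, once; it reports no verdict.
Trained networks look in the newest picture that a camera, given by its name, has taken for a name from the list of things; names that differ only in an ending like _2 or _b are one class to them, and where a whole thing is asked for, a point or a joint stands for the part that bears it (a point fixed in the world has none). Each returns a list of dicts, best first, with "confidence" (0 to 1); they miss things now and then, are a little off and sometimes report something else, mostly with a low value. They report only what shows in the picture. A call takes as long as a camera call. They do not tell look-alikes from the thing itself.
- ctrl.look_for(camera, query): "bbox" ([left, top, right, bottom] in pixels, round what is visible of it).
- ctrl.trace(camera, query): "region" (400x640 bool, what is visible of it) and "bbox" ([left, top, right, bottom] in pixels, round what is visible of it).
The state is a dict: "time_s": time; "q": joint angles; "dq": joint speeds; "joint_efforts": joint torques, N m; "eef_pos": TCP position; "eef_rot": TCP orientation; "wrist_force": force on the tool from outside, world axes, zero at the start; "torque": the same for the moment, N m; "opening": opening from 0.0 (shut) to 1.0 (fully open).
Only numpy, scipy, OpenCV 4.12 (cv2) and the standard library are available. Lean on these libraries where they do the work, as an engineer would, in place of code of your own. Each camera call takes 0.05 s, during which the arm holds its last target.

TASK

Take the teal-handled hex key out of the black tool stand and push it fully down into the hex socket of the teal seat mount on the beam. Then turn it clockwise, seen from above, as far as it goes (a little less than a quarter turn) to lock the mount, and leave the key standing in the socket. Leave the yellow-handled tool in the stand.

Things in the scene. Friction and masses are not known exactly. Their poses are not given: they have to be found in the camera images.
- teal_key: Loose T-handled hex key, 0.3 kg, upright in a stand hole 40 mm deep. Origin: lower tip of the steel shaft; z up along it. Shaft: hexagon 18 mm across flats, one flat facing the key's +x; lowest 7 mm taper to 8 mm. Teal crossbar 95 to 121 mm above the tip: 90 mm long along y, 18 mm thick along x. Grip its middle, 108 mm above the tip, fingers closing along x.
- yellow_key: The wrong tool: same size, origin and axes as the teal key, but yellow crossbar and round 20 mm shaft. Stands in the other hole of the black stand (180 x 80 x 50 mm, holes 110 mm apart; which tool is in which hole varies). Must stay in the stand.
- teal_socket (a point): Floor centre of the teal mount's hex socket, 52 mm above the table; a locked grey mount is beside it on the beam. Turns with the lock; z up, x to the orange pointer, square to a flat. Socket 19.6 mm across flats, 26 mm deep; above, a steep dish widens to 48 mm at the rim, 51 mm over the floor. Key enters when its x and this x agree, modulo 60 degrees, within 10; seated tip is on the floor.
- teal_cam (a joint): Angle of the teal lock in rad: grows clockwise seen from above, from 0 (open) to a hard stop at 1.4 (locked); starts between 0 and 0.25. About 0.12 N m of friction; it stays where it is left. The key has up to 0.2 rad of play in the socket, so turn that much further to reach the stop.
There are look-alikes about, which are no part of the job. Leave any pink look-alike of the teal_key alone.

How it is judged:
On the way, in this order (a step that is already met when the one before it is completed fails the run):
1. the teal key is down in the teal mount's socket, the lock not yet turned (horizontal distance between teal_key and teal_socket below 0.01 m and z of teal_key in the frame of teal_socket below 0.014 m and value of joint teal_cam below 0.6 rad), for 0.1 s.
2. with the key in the socket, the lock is turned clockwise to its locked end (horizontal distance between teal_key and teal_socket below 0.01 m and z of teal_key in the frame of teal_socket below 0.016 m and value of joint teal_cam above 1.1 rad), for 0.1 s.
At the end, for the whole second after the job is handed in: The teal lock is turned clockwise to at least 1.1 rad (stop at 1.4), the teal key stands at rest in the teal mount's socket (tip within 10 mm sideways and 16 mm above the socket floor, leaning less than 0.25 rad), and the yellow tool is within 30 mm of where it stood (all of step 2 and angle between teal_key's own z axis and vertical below 0.25 rad and linear speed of teal_key below 0.03 m/s and distance of yellow_key from where it was at the start of the episode below 0.03 m); the robot touches nothing.
It fails at once if the yellow tool is taken out or knocked over (distance of yellow_key from where it was at the start of the episode above 0.04 m or angle between yellow_key's own z axis and vertical above 0.5 rad).
It also fails if it takes over 45 s, if anything falls off the work surface, if the arm or the gripper's body presses on something with over 40 N, if the wrist force passes 120 N, or if a joint passes its speed limit or range.

## Working session

There is one attempt and no reset: what is moved stays moved. The work goes in short steps, Python scripts to look and compute and a tool call to move; the robot and the scene stay as the last step left them, time stands still between calls to the robot, and variables do not carry over. Pictures are saved under pics/ and viewed, and the job is handed in when it is done.

Besides the shell and the picture viewer there is one more tool, called after ">>>" in YAML: its name, and indented under it one key for each argument. move_arm: Moves the arm, as the interface text tells. Its arguments: {"type":"object","properties":{"rows":{"type":"string"}},"required":["rows"]}

```bash
ls; mkdir -p pics; python3 - <<'E'
from bench import ctrl
import cv2
o=ctrl.get_obs();print(o, ctrl.pinch_z)
for n in("scene","top"):
    c=ctrl.camera(n);cv2.imwrite(f"pics/{n}0.png",c["color"])
    print({k:v for k,v in c.items() if k!="color"})
    for q in("teal_key","yellow_key","teal_socket","teal_cam"):
        print(n,q,[(round(d["confidence"],2),[int(v) for v in d["bbox"]]) for d in ctrl.look_for(n,q)])
E
```

```text
pics
{'time_s': 0.0, 'q': array([ 9.89710020e-01,  1.81535514e-01,  1.60803485e+00, -7.69649243e-06,
        1.35377700e+00, -2.06271031e-01]), 'dq': array([ 0.00146473,  0.00243683, -0.00055654,  0.00125657, -0.00051899,
        0.00113274]), 'joint_efforts': array([-4.98757236e-04, -4.44857633e+01, -3.51338446e+01, -2.89562749e-04,
        8.82898428e-03, -1.82126553e-05]), 'eef_pos': array([0.21023434, 0.53472183, 0.30297417]), 'eef_rot': array([ 3.38428634e-04,  8.26467796e-01,  5.62983314e-01, -8.09466676e-04]), 'wrist_force': array([-0.24384304,  1.19793796,  0.27359566]), 'torque': array([-1.37841145e-02,  3.18681806e-05, -2.69014700e-03]), 'opening': 0.9970415052662647} 0.0539
{'fx': 395.9561713421795, 'fy': 395.9561713421795, 'cx': 312.62134794569346, 'cy': 191.7634596561722, 'k1': -0.10214774784692131, 'rvec': array([ 2.16160971,  0.78951676, -0.39723405]), 'tvec': array([-0.47145005, -0.09470746,  1.06830132])}
scene teal_key [(0.96, [255, 140, 276, 193]), (0.95, [415, 129, 441, 181]), (0.93, [354, 132, 377, 175]), (0.78, [363, 106, 376, 152])]
scene yellow_key [(0.87, [309, 117, 333, 158])]
scene teal_socket [(0.94, [194, 264, 233, 300])]
scene teal_cam [(0.59, [194, 260, 230, 301])]
{'fx': 419.93481021800017, 'fy': 419.93481021800017, 'cx': 319.07517098286274, 'cy': 204.18868333379407, 'k1': -0.09785803516132525, 'rvec': array([ 2.14571841, -2.09641279,  0.17442276]), 'tvec': array([0.11707122, 0.5213463 , 0.8522279 ])}
top teal_key [(0.87, [222, 178, 267, 197]), (0.81, [301, 250, 342, 279]), (0.77, [158, 204, 203, 231]), (0.66, [182, 122, 213, 156])]
top yellow_key [(0.56, [228, 232, 277, 250])]
top teal_socket [(0.6, [448, 163, 473, 201])]
top teal_cam [(0.89, [447, 168, 476, 199])]
```

View pics/scene0.png

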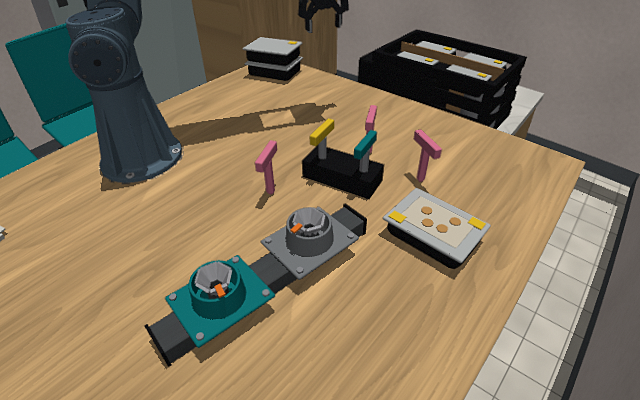

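View pics/top0.png

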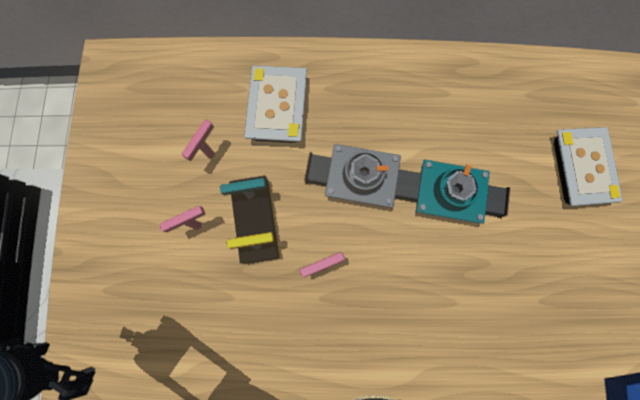

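```bash
python3 - <<'E'
import cv2
a=cv2.imread("pics/top0.png")
cv2.imwrite("pics/t_keys.png",cv2.resize(a[110:290,140:350],None,fx=3.8,fy=3.3,interpolation=cv2.INTER_CUBIC))
cv2.imwrite("pics/t_sock.png",cv2.resize(a[140:230,400:500],None,fx=6,fy=6,interpolation=cv2.INTER_CUBIC))
a=cv2.imread("pics/scene0.png")
cv2.imwrite("pics/s_keys.png",cv2.resize(a[95:215,245:450],None,fx=3.9,fy=3.9,interpolation=cv2.INTER_CUBIC))
E
```

```text
(no output)
```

View pics/t_keys.png

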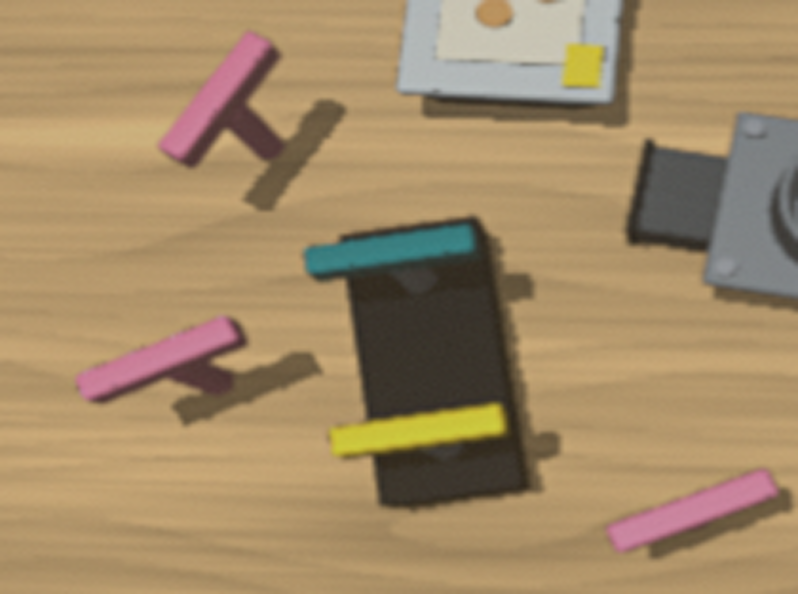

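View pics/t_sock.png

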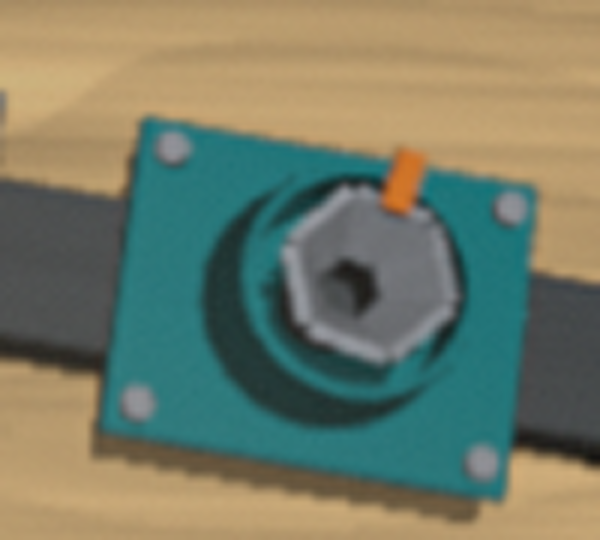

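View pics/s_keys.png

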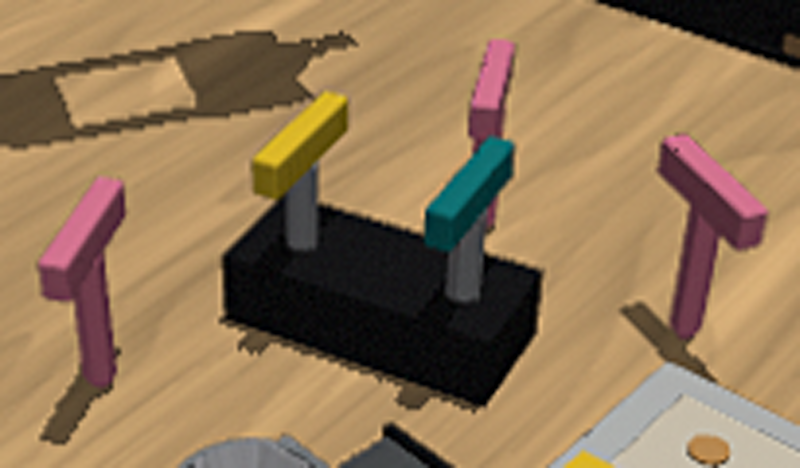

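The teal crossbar at top pixel (244,185), in the stand's far hole, is the one I want. The things it could be confused with are the pinks at (198,140), (182,218) and (322,264), and the yellow tool at (250,240). The crops confirm a teal bar on a grey shaft in the black stand. The socket is at about (459,187), with its orange pointer at (467,170).

```bash
cat > h.py <<'E'
import numpy as np,cv2
from scipy.optimize import minimize,least_squares
from bench import ctrl
def K(c): return np.array([[c["fx"],0,c["cx"]],[0,c["fy"],c["cy"]],[0,0,1]])
def proj(c,P): return cv2.projectPoints(np.asarray(P,float).reshape(-1,3),c["rvec"],c["tvec"],K(c),np.array([c["k1"],0,0,0.]))[0][:,0]
def back(c,uv,z):
    n=cv2.undistortPoints(np.asarray(uv,float).reshape(-1,1,2),K(c),np.array([c["k1"],0,0,0.]))[:,0]
    R=cv2.Rodrigues(c["rvec"])[0]; o=-R.T@c["tvec"]
    d=np.c_[n,np.ones(len(n))]@R
    return o+d*((z-o[2])/d[:,2])[:,None]
def bar(x,y,yaw,ztip,tx=0,ty=0):
    P=np.array([[a,b,z] for a in(-.009,.009) for b in(-.045,.045) for z in(.095,.121)])
    R=cv2.Rodrigues(np.array([tx,ty,0.]))[0]@cv2.Rodrigues(np.array([0,0,yaw]))[0]
    return P@R.T+[x,y,ztip]
def cover(c,P,box,S=8):
    l,t,r,b=box
    h=cv2.convexHull(((proj(c,P)+.5-[l,t])*S*16).astype(np.int32))
    m=np.zeros(((b-t)*S,(r-l)*S),np.float32); cv2.fillConvexPoly(m,h,1.,shift=4)
    return cv2.resize(m,(r-l,b-t),interpolation=cv2.INTER_AREA)
def tealmask(c,box):
    l,t,r,b=box
    H=cv2.cvtColor(c["color"],cv2.COLOR_BGR2HSV)[t:b,l:r]
    return ((abs(H[...,0].astype(int)-90)<14)&(H[...,1]>100)&(H[...,2]>35)).astype(np.float32)
def fitbar(views,p0,fix=None):
    M=[(c,b,tealmask(c,b)) for c,b in views]
    def f(p): return sum(((cover(c,bar(*p),b)-m)**2).sum()/m.sum() for c,b,m in M)
    best=None
    for dy in(-.1,.1):
        q=np.array(p0,float);q[2]+=dy
        sim=np.vstack([q]+[q+e for e in np.diag([.006,.006,.1,.004][:len(q)])])
        r=minimize(f,q,method="Nelder-Mead",options=dict(initial_simplex=sim,xatol=1e-5,fatol=1e-5,maxiter=600))
        if best is None or r.fun<best.fun: best=r
    return best.x,best.fun
E
cat > m1.py <<'E'
from h import *
cs,ct=ctrl.camera("scene"),ctrl.camera("top")
b0=back(ct,[[244,185]],.131)[0];print("bar",b0)
e=back(ct,[[222,189],[266,182]],.131);yaw=np.arctan2(*(e[1]-e[0])[1::-1][[0,1]]) ; d=e[1]-e[0];yaw=np.arctan2(d[1],d[0])-np.pi/2;print("yaw",yaw,np.linalg.norm(d))
T=(ct,(212,170,277,206));S=(cs,(345,120,387,165))
for n,v in(("top",[T]),("scene",[S]),("both",[T,S])):
    x,f=fitbar(v,[b0[0],b0[1],yaw,.010] if n=="both" else [b0[0],b0[1],yaw,.01][:4] );print(n,np.round(x,4),round(f,3))
np.save("key.npy",x)
# socket
V=np.array([[352,185],[432,205],[460,285],[385,362],[308,330],[283,250]])/6-.5+.5/6+[400,140]
P=back(ct,V,.103);print(np.round(P,4))
c=P[:,:2].mean(0);print("rim c",c,[np.linalg.norm(p[:2]-c) for p in P],[np.degrees(np.arctan2(*(p[:2]-c)[::-1])) for p in P])
o=back(ct,np.array([[407,160]])/6+[399.6,139.6],.103)[0];print("pointer",o,np.degrees(np.arctan2(*(o[:2]-c)[::-1])))
o=back(ct,np.array([[350,288]])/6+[399.6,139.6],.078)[0];print("mouth",o)
bl=np.array([[172,148],[512,208],[138,403],[483,463]])/6+[399.6,139.6]
for z in(.052,.06):
  B=back(ct,bl,z);print("bolts",z,np.round(B,4),B.mean(0))
E
python3 m1.py; python3 - <<'E'
import cv2
a=cv2.imread("pics/scene0.png")
cv2.imwrite("pics/s_sock.png",cv2.resize(a[245:345,155:280],None,fx=6,fy=6,interpolation=cv2.INTER_CUBIC))
E
```

```text
bar [0.53850896 0.27638299 0.131     ]
yaw -2.9604854290517153 0.08795630889382768
top [ 0.5963  0.3241 -2.9361 -0.2301] 0.236
scene [ 0.5364  0.2827 -2.8994  0.0085] 0.118
both [ 0.5388  0.2797 -2.9124  0.0106] 0.659
[[ 0.5852 -0.1558  0.103 ]
 [ 0.5789 -0.1834  0.103 ]
 [ 0.5511 -0.1919  0.103 ]
 [ 0.5237 -0.1648  0.103 ]
 [ 0.5342 -0.1387  0.103 ]
 [ 0.5618 -0.131   0.103 ]]
rim c [ 0.55581189 -0.16094205] [np.float64(0.029866530981929092), np.float64(0.0322308215862762), np.float64(0.0313390652487086), np.float64(0.032296358151837005), np.float64(0.031030745217258376), np.float64(0.030507905921306158)] [np.float64(9.93948970208422), np.float64(-44.236673585290454), np.float64(-98.72345534576982), np.float64(-173.1409739701594), np.float64(134.21469790559544), np.float64(78.75910282459097)]
pointer [ 0.59458746 -0.17542956  0.103     ] -20.486924706266315
mouth [ 0.55477653 -0.16179106  0.078     ]
bolts 0.052 [[ 0.6113 -0.1066  0.052 ]
 [ 0.5921 -0.2315  0.052 ]
 [ 0.517  -0.0921  0.052 ]
 [ 0.4979 -0.2164  0.052 ]] [ 0.55456223 -0.16164345  0.052     ]
bolts 0.06 [[ 0.609  -0.1046  0.06  ]
 [ 0.59   -0.2284  0.06  ]
 [ 0.5155 -0.0902  0.06  ]
 [ 0.4967 -0.2134  0.06  ]] [ 0.55278342 -0.1591385   0.06      ]
```

View pics/s_sock.png

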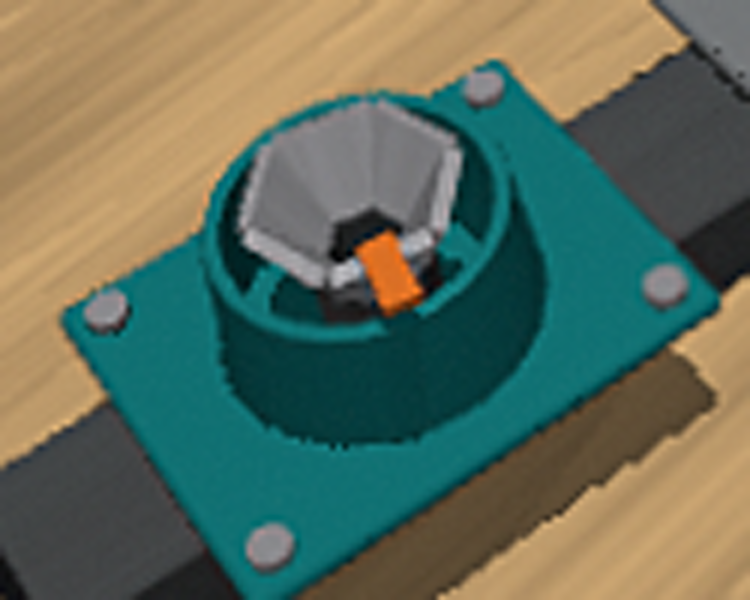

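```bash
cat > m2.py <<'E'
from h import *
cs,ct=ctrl.camera("scene"),ctrl.camera("top")
T=(ct,(212,170,277,206));S=(cs,(345,120,387,165))
import h
ims=[]
for n,v in(("top",[T]),("scene",[S]),("both",[T,S])):
    M=[(c,b,tealmask(c,b)) for c,b in v]
    f=lambda p:sum(((cover(c,bar(p[0],p[1],p[2],.010),b)-m)**2).sum()/m.sum() for c,b,m in M)
    best=min((minimize(f,[.538,.279,y],method="Nelder-Mead",options=dict(initial_simplex=np.array([[.538,.279,y],[.543,.279,y],[.538,.284,y],[.538,.279,y+.1]]),xatol=1e-5,fatol=1e-5)) for y in(-2.98,-2.93,-2.88)),key=lambda r:r.fun)
    print(n,best.x.round(4),best.fun,[m.sum() for _,_,m in M])
    for c,b,m in M:
        l,t,r,bb=b
        im=cv2.resize(c["color"][t:bb,l:r],None,fx=8,fy=8,interpolation=cv2.INTER_NEAREST)
        hl=((cv2.convexHull(proj(c,bar(*best.x,.010)).astype(np.float32))+.5-[l,t])*8).astype(np.int32)
        cv2.polylines(im,[hl],True,(0,0,255),1)
        ct_,_=cv2.findContours(cv2.resize(m.astype(np.uint8),None,fx=8,fy=8,interpolation=cv2.INTER_NEAREST),0,2);cv2.drawContours(im,ct_,-1,(0,255,255),1)
        ims.append(cv2.copyMakeBorder(im,0,370-im.shape[0],0,0,0))
cv2.imwrite("pics/fit.png",cv2.resize(np.vstack([np.hstack(ims[:2]+[np.zeros((370,0,3),np.uint8)]),np.hstack(ims[2:])]),None,fx=.8,fy=.8))
# socket, scene
V=np.array([[375,97],[463,150],[437,240],[325,290],[240,228],[268,140]])/6+[154.6,244.6]
Vt=np.array([[352,185],[432,205],[460,285],[385,362],[308,330],[283,250]])/6+[399.6,139.6]
for n,c,v in(("scene",cs,V),("top",ct,Vt)):
    def hexp(p): 
        a=p[2]+np.pi/6+np.arange(6)*np.pi/3
        return np.c_[p[0]+p[3]*np.cos(a),p[1]+p[3]*np.sin(a),np.full(6,.103)]
    def res(p):
        q=proj(c,hexp(p));D=np.linalg.norm(v[:,None]-q[None],axis=2);j=D.argmin(1);return (v-q[j]).ravel()
    r=least_squares(res,[.555,-.161,np.radians(-18),.031]);print(n,r.x.round(4),np.degrees(r.x[2]),r.cost)
pt=back(cs,np.array([[375,240],[405,300]])/6+[154.6,244.6],.105);d=pt[1]-pt[0];print("ptr scene",np.degrees(np.arctan2(d[1],d[0])),pt)
pt=back(ct,np.array([[397,208],[411,152]])/6+[399.6,139.6],.105);d=pt[1]-pt[0];print("ptr top",np.degrees(np.arctan2(d[1],d[0])),pt)
E
python3 m2.py
```

```text
top [ 0.541   0.2836 -3.0305] 0.5053676962852478 [np.float32(357.0)]
scene [ 0.5374  0.2812 -2.9041] 0.12118043005466461 [np.float32(338.0)]
both [ 0.5385  0.2801 -2.9171] 0.6623749136924744 [np.float32(357.0), np.float32(338.0)]
scene [ 0.5568 -0.1637 -0.3881  0.031 ] -22.238358325945832 0.952142597163999
top [ 0.5558 -0.161  -0.2718  0.031 ] -15.57127254756414 5.350346411698258
ptr scene -18.75765317406398 [[ 0.57619669 -0.17085571  0.105     ]
 [ 0.59679382 -0.17785056  0.105     ]]
ptr top -16.145622396336496 [[ 0.57695822 -0.17048874  0.105     ]
 [ 0.59689952 -0.17626171  0.105     ]]
```

View pics/fit.png

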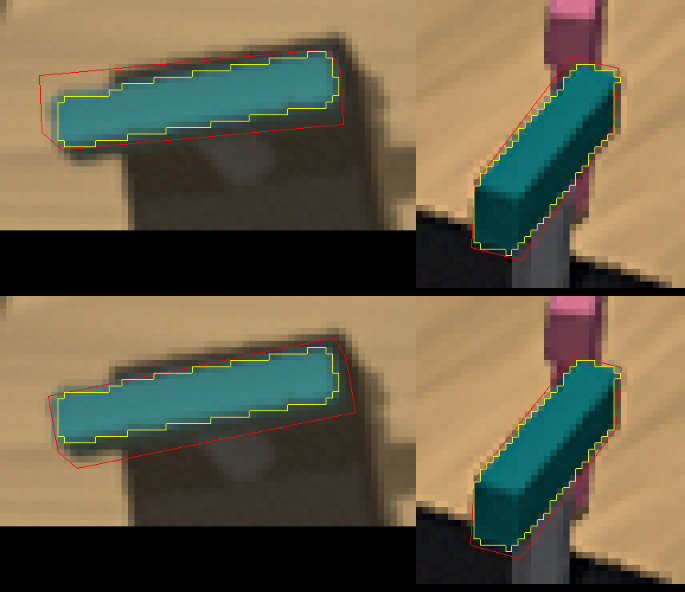

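```bash
cat > m3.py <<'E'
from h import *
cs,ct=ctrl.camera("scene"),ctrl.camera("top")
T=(ct,(212,170,277,206));S=(cs,(345,120,387,165))
def top(p,z=.131):
    P=np.array([[-.009,-.045],[.009,-.045],[.009,.045],[-.009,.045]]);a=p[2];R=np.array([[np.cos(a),-np.sin(a)],[np.sin(a),np.cos(a)]])
    return np.c_[P@R.T+p[:2],np.full(4,z)]
def mask(c,b):
    l,t,r,bb=b; im=c["color"][t:bb,l:r].astype(int); B,G,R_=im[...,0],im[...,1],im[...,2]
    sc=G-R_; return (sc>np.percentile(sc,99)*.5).astype(np.float32)
ims=[]
for n,v in(("top",[T]),("scene",[S]),("both",[T,S])):
    M=[(c,b,mask(c,b)) for c,b in v]
    f=lambda p:sum(((cover(c,top(p),b)-m)**2).sum()/m.sum() for c,b,m in M)
    best=min((minimize(f,[.538,.279,y],method="Nelder-Mead",options=dict(initial_simplex=np.array([[.538,.279,y],[.543,.279,y],[.538,.284,y],[.538,.279,y+.1]]),xatol=1e-5,fatol=1e-5)) for y in(-2.98,-2.93,-2.88)),key=lambda r:r.fun)
    print(n,best.x.round(4),np.degrees(best.x[2])+180,best.fun,[m.sum() for _,_,m in M])
    for c,b,m in M:
        l,t,r,bb=b
        im=cv2.resize(c["color"][t:bb,l:r],None,fx=8,fy=8,interpolation=cv2.INTER_NEAREST)
        hl=((proj(c,top(best.x))+.5-[l,t])*8).astype(np.int32)
        cv2.polylines(im,[hl],True,(0,0,255),1)
        q=((proj(c,bar(*best.x,.010))+.5-[l,t])*8).astype(np.int32)
        for i in q: cv2.circle(im,tuple(map(int,i)),3,(255,255,255),1)
        ct_,_=cv2.findContours(cv2.resize(m.astype(np.uint8),None,fx=8,fy=8,interpolation=cv2.INTER_NEAREST),0,2);cv2.drawContours(im,ct_,-1,(0,255,255),1)
        ims.append(cv2.copyMakeBorder(im,0,370-im.shape[0],0,0,0))
cv2.imwrite("pics/fit2.png",cv2.resize(np.vstack([np.hstack(ims[:2]),np.hstack(ims[2:])]),None,fx=.8,fy=.8))
for c in(cs,ct):
    R=cv2.Rodrigues(c["rvec"])[0];print("cam",-R.T@c["tvec"])
# shaft foot in stand top view (z=.05) and stand corners
E
python3 m3.py
```

```text
top [ 0.5386  0.279  -2.9532] 10.793739253976696 0.10834050923585892 [np.float32(354.0)]
scene [ 0.5403  0.277  -2.9495] 11.005582446418288 0.15830844640731812 [np.float32(204.0)]
both [ 0.5394  0.2786 -2.9505] 10.950129044196643 0.3124638497829437 [np.float32(354.0), np.float32(204.0)]
cam [ 0.94099665 -0.34941428  0.60410043]
cam [0.35871763 0.11414695 0.93278731]
```

View pics/fit2.png

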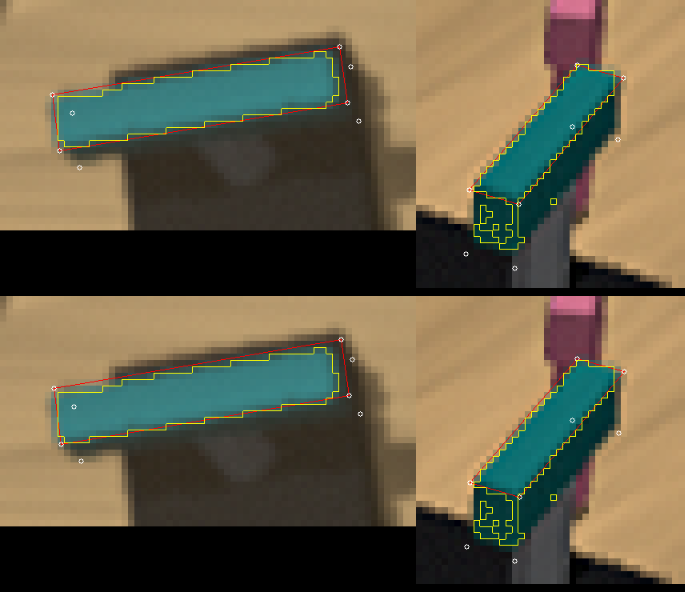

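>>> move_arm:
  rows: "0 0 0 0 0 8.2 0.6;0 0 0 0 0 8.2 0.6;0 0 0 0 0 8.2 0.6;0 0 0 0 0 8.2 0.6;0 0 0 0 0 8.2 0.6;0 0 0 0 0 8.2 0.6;0 0 0 0 0 8.2 0.6;0 0 0 0 0 0 0.6"

```text
time_s: 1.6
eef_pos: [0.2105, 0.5351, 0.3039]
eef_rot: [0.0, 0.995, 0.096, 0.0]
wrist_force: [-0.1, -0.8, 0.1]
opening: 0.601
```

```bash
cat > g.py <<'E'
from h import *
from scipy.spatial.transform import Rotation as Ro
import sys
def go(x,y,z,yawdeg):
    "target TCP pos, tool x yaw, tool down: print shift in current tool axes cm and rotvec deg"
    o=ctrl.get_obs();q=o["eef_rot"];R=Ro.from_quat(q,scalar_first=True).as_matrix()
    a=np.radians(yawdeg);Rt=np.array([[np.cos(a),np.sin(a),0],[np.sin(a),-np.cos(a),0],[0,0,-1.]])
    print("t",o["time_s"],"pos",o["eef_pos"].round(4),"yaw",np.degrees(np.arctan2(R[1,0],R[0,0])).round(2),"q6",o["q"][5].round(3),"F",o["wrist_force"].round(1),"open",round(o["opening"],3))
    print("shift cm",(R.T@(np.array([x,y,z])-o["eef_pos"])*100).round(2),"rot deg",np.degrees(Ro.from_matrix(R.T@Rt).as_rotvec()).round(2))
if __name__=="__main__": go(*map(float,sys.argv[1:5]))
E
python3 g.py .539 .2785 .24 10.9
```

```text
t 1.6 pos [0.2105 0.5351 0.3039] yaw 11.06 q6 0.797 F [-0.1 -0.8  0.1] open 0.601
shift cm [27.32 31.49  6.39] rot deg [ 0.   -0.    0.16]
```

>>> move_arm:
  rows: "2.1 2.42 0 0 0 0 0.6;2.1 2.42 0 0 0 0 0.6;2.1 2.42 0 0 0 0 0.6;2.1 2.42 0 0 0 0 0.6;2.1 2.42 0 0 0 0 0.6;2.1 2.42 0 0 0 0 0.6;2.1 2.42 0 0 0 0 0.6;2.1 2.42 0 0 0 0 0.6;2.1 2.42 0 0 0 0 0.6;2.1 2.42 0 0 0 0 0.6;2.1 2.42 0 0 0 0 0.6;2.1 2.42 0 0 0 0 0.6;2.1 2.42 0 0 0 0.16 0.6;0 0 2 0 0 0 0.6;0 0 2 0 0 0 0.6;0 0 2 0 0 0 0.6;0 0 0 0 0 0 0.6;0 0 0 0 0 0 0.6"

```text
time_s: 3.4
eef_pos: [0.5391, 0.2791, 0.244]
eef_rot: [0.0, 0.995, 0.097, -0.0]
wrist_force: [-0.0, -0.6, -0.1]
opening: 0.599
```

```bash
python3 g.py .539 .2785 .172 10.9; python3 - <<'E'
from h import *
for n in("scene","top"):
    c=ctrl.camera(n);cv2.imwrite(f"pics/{n}1.png",c["color"])
    u=proj(c,[[.539,.2785,.118]])[0].astype(int);im=c["color"][max(0,u[1]-70):u[1]+50,u[0]-60:u[0]+60]
    cv2.imwrite(f"pics/{n}1c.png",cv2.resize(im,None,fx=4,fy=4,interpolation=cv2.INTER_CUBIC))
a=[cv2.imread(f"pics/{n}1c.png") for n in("scene","top")];cv2.imwrite("pics/c1.png",np.hstack([cv2.resize(x,(400,400)) for x in a]))
E
```

```text
t 3.4 pos [0.5391 0.2791 0.244 ] yaw 11.09 q6 0.089 F [-0.  -0.6 -0.1] open 0.599
shift cm [-0.01  0.06  7.2 ] rot deg [0.   0.03 0.19]
```

View pics/c1.png

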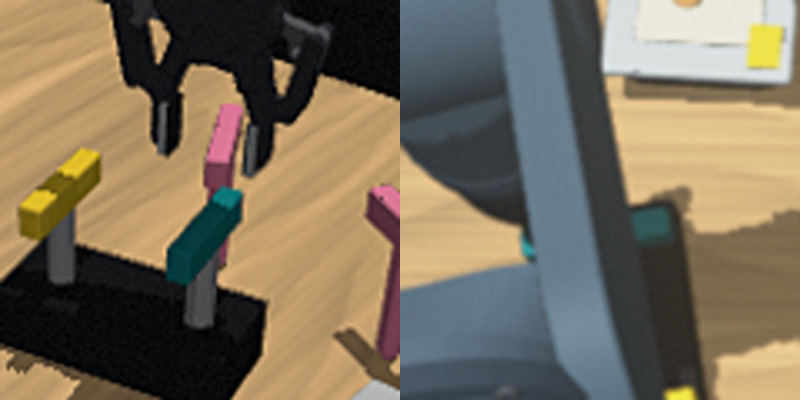

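The open fingers straddle the teal bar and line up with it along the stand (scene crop, centred above about (205,235)). I'll descend and grip.

>>> move_arm:
  rows: "0 0 1.5 0 0 0 0.6;0 0.06 1.5 0 0 0.2 0.6;0 0 1.5 0 0 0 0.6;0 0 1.5 0 0 0 0.6;0 0 1.2 0 0 0 0.6;0 0 0 0 0 0 0.6;0 0 0 0 0 0 0.6"

```text
time_s: 4.2
eef_pos: [0.5391, 0.2785, 0.1715]
eef_rot: [0.0, 0.996, 0.094, -0.0]
wrist_force: [0.9, -0.8, -0.0]
opening: 0.602
```

```bash
python3 g.py .539 .2785 .172 10.9; python3 - <<'E'
from h import *
c=ctrl.camera("scene");u=proj(c,[[.539,.2785,.118]])[0].astype(int)
cv2.imwrite("pics/c2.png",cv2.resize(c["color"][u[1]-60:u[1]+60,u[0]-60:u[0]+60],None,fx=5,fy=5,interpolation=cv2.INTER_CUBIC))
E
```

```text
t 4.2 pos [0.5391 0.2785 0.1715] yaw 10.76 q6 0.094 F [ 0.9 -0.8 -0. ] open 0.602
shift cm [-0.01 -0.   -0.05] rot deg [ 0.    0.04 -0.14]
```

View pics/c2.png

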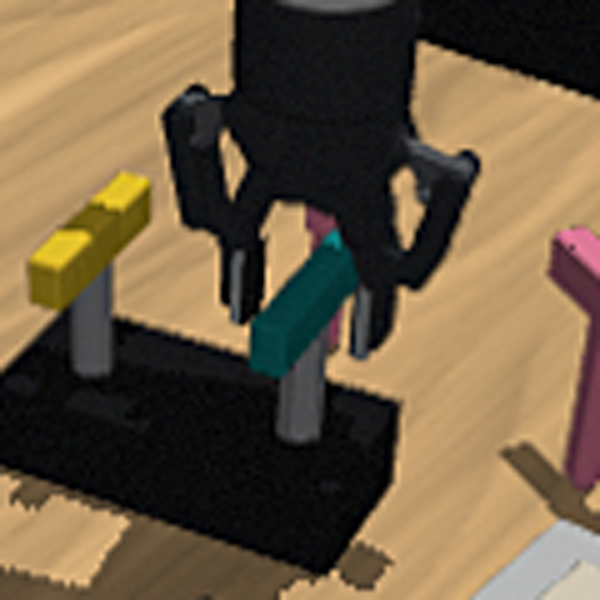

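The bar sits centred between the fingers, so I'll close and lift.

>>> move_arm:
  rows: "0 0 0 0 0 0 0.3;0 0 0 0 0 0 0.2;0 0 0 0 0 0 0;0 0 0 0 0 0 0;0 0 0 0 0 0 0;0 0 0 0 0 0 0;0 0 0 0 0 0 0"

```text
time_s: 4.95
eef_pos: [0.5395, 0.2787, 0.1728]
eef_rot: [-0.0, 0.996, 0.094, 0.001]
wrist_force: [-2.1, -1.2, 5.4]
opening: 0.201
```

>>> move_arm:
  rows: "0 0 -0.5 0 0 0 0;0 0 -1 0 0 0 0;0 0 -1 0 0 0 0;0 0 -1.5 0 0 0 0;0 0 -1.5 0 0 0 0;0 0 -1.5 0 0 0 0;0 0 -1.5 0 0 0 0;0 0 -1.5 0 0 0 0;0 0 -1.5 0 0 0 0;0 0 -1.5 0 0 0 0;0 0 -1 0 0 0 0;0 0 0 0 0 0 0;0 0 0 0 0 0 0"

```text
time_s: 6.25
eef_pos: [0.5391, 0.2784, 0.3117]
eef_rot: [0.0, 0.996, 0.094, -0.0]
wrist_force: [-0.2, -0.1, -2.7]
opening: 0.198
```

```bash
python3 g.py .555 -.1612 .312 -18; python3 - <<'E'
from h import *
c=ctrl.camera("scene");cv2.imwrite("pics/s3.png",c["color"])
E
```

```text
t 6.25 pos [0.5391 0.2784 0.3117] yaw 10.76 q6 0.094 F [-0.2 -0.1 -2.7] open 0.198
shift cm [-6.650e+00  4.349e+01 -3.000e-02] rot deg [1.000e-02 2.000e-02 2.876e+01]
```

View pics/s3.png

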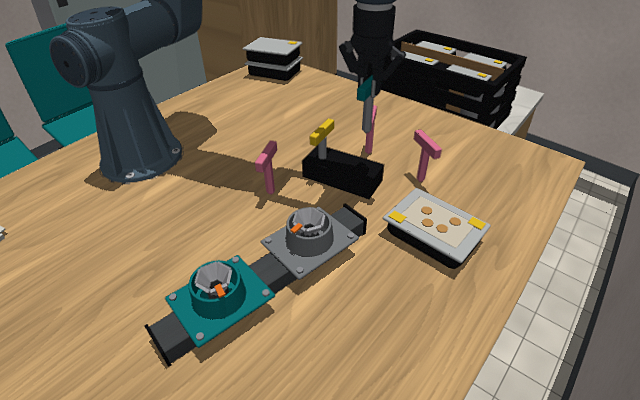

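The key is lifted (2.7 N, opening 0.198) and the yellow tool is undisturbed. Next I'll carry it over the mount, then align.

>>> move_arm:
  rows: "-0.24 1.5 0 0 0 0 0;-0.475 3.1 0 0 0 0 0;-0.475 3.1 0 0 0 0 0;-0.475 3.1 0 0 0 0 0;-0.475 3.1 0 0 0 0 0;-0.475 3.1 0 0 0 0 0;-0.475 3.1 0 0 0 0 0;-0.475 3.1 0 0 0 0 0;-0.475 3.1 0 0 0 0 0;-0.475 3.1 0 0 0 0 0;-0.475 3.1 0 0 0 0 0;-0.475 3.1 0 0 0 0 0;-0.475 3.1 0 0 0 0 0;-0.475 3.1 0 0 0 0 0;-0.235 1.7 0 0 0 0 0;0 0 0 0 0 0 0"

```text
time_s: 7.9
eef_pos: [0.5545, -0.1638, 0.3112]
eef_rot: [0.0, 0.996, 0.092, -0.001]
wrist_force: [-0.3, -0.1, -2.1]
opening: 0.202
```

>>> move_arm:
  rows: "0 0 0 0 0 5.8 0;0 0 0 0 0 5.8 0;0 0 0 0 0 5.8 0;0 0 0 0 0 5.8 0;0 0 0 0 0 5.6 0;0 0 0 0 0 0 0;0 0 0 0 0 0 0"

```text
time_s: 8.6
eef_pos: [0.5549, -0.1604, 0.3116]
eef_rot: [-0.0, 0.988, -0.155, -0.0]
wrist_force: [-0.6, -0.4, -1.9]
opening: 0.2
```

```bash
python3 g.py .555 -.1612 .312 -18; python3 - <<'E'
from h import *
cs,ct=ctrl.camera("scene"),ctrl.camera("top")
a=cv2.resize(cs["color"][180:340,135:295],(400,400),interpolation=cv2.INTER_CUBIC)
b=cv2.resize(ct["color"][120:240,400:520],(400,400),interpolation=cv2.INTER_CUBIC)
cv2.imwrite("pics/c4.png",np.hstack([a,b]))
print(proj(cs,[[.555,-.1612,.15],[.555,-.1612,.258]]))
E
```

```text
t 8.6 pos [ 0.5549 -0.1604  0.3116] yaw -17.84 q6 -0.176 F [-0.6 -0.4 -1.9] open 0.2
shift cm [ 0.03  0.07 -0.04] rot deg [-0.02  0.04  0.16]
[[207.8191884  255.27821688]
 [192.17089203 202.1759011 ]]
```

View pics/c4.png

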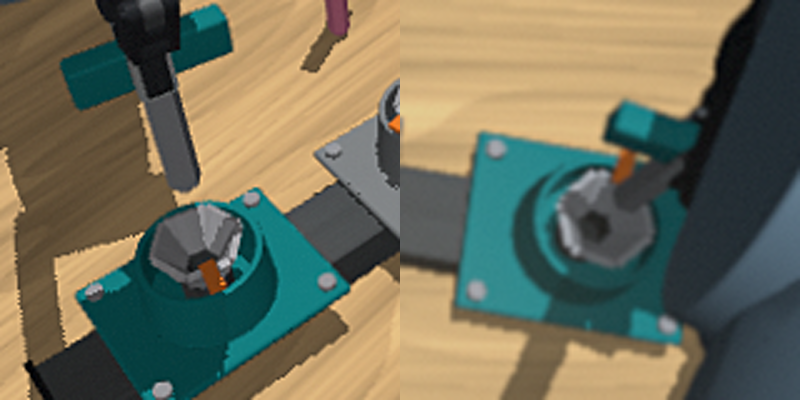

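The shaft tip shows at scene crop (184,188), and I predicted (182,188). It's centred over the dish, so I'll descend to just above the hex.

>>> move_arm:
  rows: "0.03 0.07 1 0 0 0 0;0 0 1.5 0 0 0 0;0 0 1.5 0 0 0 0;0 0 1.5 0 0 0 0;0 0 1 0 0 0 0;0 0 0 0 0 0 0;0 0 0 0 0 0 0"

```text
time_s: 9.4
eef_pos: [0.5552, -0.1621, 0.2467]
eef_rot: [-0.0, 0.988, -0.157, -0.0]
wrist_force: [0.0, -0.1, -2.3]
opening: 0.202
```

```bash
python3 g.py .555 -.1612 .214 -18; python3 - <<'E'
from h import *
cs,ct=ctrl.camera("scene"),ctrl.camera("top")
a=cv2.resize(cs["color"][210:310,165:265],(400,400),interpolation=cv2.INTER_CUBIC)
b=cv2.resize(ct["color"][150:230,420:500],(400,400),interpolation=cv2.INTER_CUBIC)
cv2.imwrite("pics/c5.png",np.hstack([a,b]))
E
```

```text
t 9.4 pos [ 0.5552 -0.1621  0.2467] yaw -18.03 q6 -0.174 F [ 0.  -0.1 -2.3] open 0.202
shift cm [-0.05 -0.07  3.27] rot deg [-0.    0.02 -0.03]
```

View pics/c5.png

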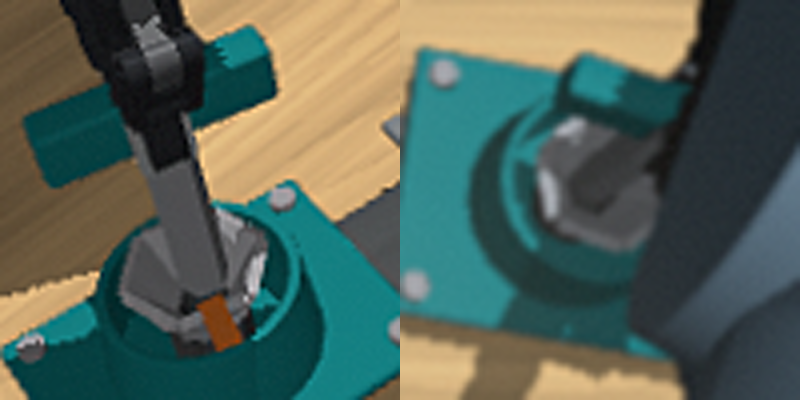

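No contact so far and it looks centred. I'll go down slowly and watch the force.

>>> move_arm:
  rows: "-0.03 -0.05 0.3 0 0 0 0;0 0 0.3 0 0 0 0;0 0 0.3 0 0 0 0;0 0 0.3 0 0 0 0;0 0 0 0 0 0 0"

```text
time_s: 10.0
eef_pos: [0.5553, -0.1623, 0.2352]
eef_rot: [0.001, 0.988, -0.157, 0.0]
wrist_force: [-0.1, -3.4, -2.1]
opening: 0.202
```

>>> move_arm:
  rows: "0 0 0.2 0 0 0 0;0 0 0.2 0 0 0 0;0 0 0.2 0 0 0 0;0 0 0 0 0 0 0"

```text
time_s: 10.4
eef_pos: [0.555, -0.1629, 0.2294]
eef_rot: [0.002, 0.988, -0.157, 0.0]
wrist_force: [-2.4, -5.7, 0.9]
opening: 0.205
```

It's already about 11 mm into the hex, with a small side load toward −y. I'll follow that and keep going down.

>>> move_arm:
  rows: "0 0.1 0 0 0 0 0;0 0.03 0.1 0 0 0 0;0 0 0.2 0 0 0 0;0 0 0.2 0 0 0 0;0 0 0 0 0 0 0"

```text
time_s: 10.9
eef_pos: [0.5548, -0.1633, 0.2238]
eef_rot: [0.001, 0.988, -0.157, 0.0]
wrist_force: [0.0, -5.8, -0.6]
opening: 0.2
```

```bash
python3 g.py .555 -.1632 .214 -18;python3 -c "
from bench import ctrl;print(ctrl.get_obs()['torque'])"
```

```text
t 10.9 pos [ 0.5548 -0.1633  0.2238] yaw -18.04 q6 -0.176 F [ 0.  -5.8 -0.6] open 0.2
shift cm [ 0.02 -0.02  0.98] rot deg [ 0.07 -0.05 -0.04]
[-1.45321473 -0.03686158  0.02619591]
```

>>> move_arm:
  rows: "0 0.1 0.2 0 0 0 0;0 0 0.2 0 0 0 0;0 0 0.2 0 0 0 0;0 0 0.1 0 0 0 0;0 0 0 0 0 0 0"

```text
time_s: 11.4
eef_pos: [0.5545, -0.1637, 0.2167]
eef_rot: [0.0, 0.988, -0.157, 0.0]
wrist_force: [1.1, -4.7, -2.1]
opening: 0.198
```

>>> move_arm:
  rows: "0 0 0.1 0 0 0 0;0 0 0.1 0 0 0 0;0 0 0 0 0 0 0;0 0 0 0 0 0 0"

```text
time_s: 11.8
eef_pos: [0.5545, -0.1637, 0.2149]
eef_rot: [0.0, 0.988, -0.157, 0.0]
wrist_force: [1.2, -4.6, -1.0]
opening: 0.204
```

```bash
python3 g.py .555 -.1642 .214 -18; python3 - <<'E'
from h import *
cs,ct=ctrl.camera("scene"),ctrl.camera("top")
a=cv2.resize(cs["color"][210:310,165:265],(400,400),interpolation=cv2.INTER_CUBIC)
b=cv2.resize(ct["color"][150:230,420:500],(400,400),interpolation=cv2.INTER_CUBIC)
cv2.imwrite("pics/c6.png",np.hstack([a,b]))
E
```

```text
t 11.8 pos [ 0.5545 -0.1637  0.2149] yaw -18.03 q6 -0.178 F [ 1.2 -4.6 -1. ] open 0.204
shift cm [0.06 0.03 0.09] rot deg [ 0.01 -0.03 -0.03]
```

View pics/c6.png

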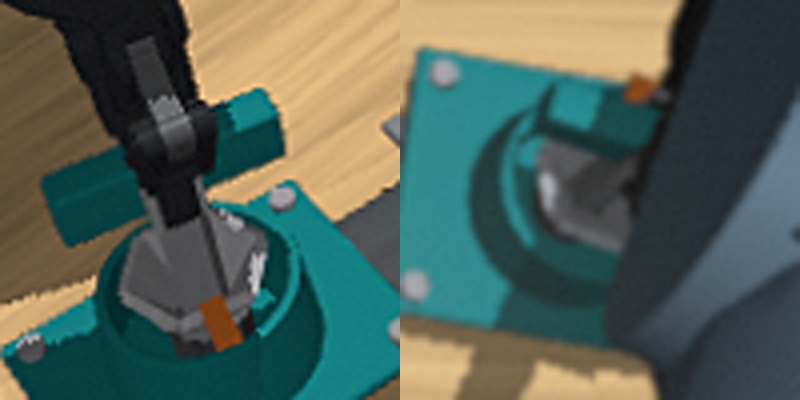

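The tip should be within about 1–2 mm of the floor. I'll press gently to find it.

>>> move_arm:
  rows: "0 0.06 0.1 0 0 0 0;0 0 0.1 0 0 0 0;0 0 0.1 0 0 0 0;0 0 0 0 0 0 0;0 0 0 0 0 0 0"

```text
time_s: 12.4
eef_pos: [0.5548, -0.1641, 0.2146]
eef_rot: [0.0, 0.988, -0.157, 0.001]
wrist_force: [-3.9, -0.6, 15.6]
opening: 0.199
```

Floor contact is at TCP z 0.2146 (predicted 0.214), so the key is seated. I'll ease the pressure and start turning clockwise.

>>> move_arm:
  rows: "0 0 -0.2 0 0 0 0;0 0 0 0 0 0 0;0 0 0 0 0 3 0;0 0 0 0 0 4 0;0 0 0 0 0 4 0;0 0 0 0 0 4 0;0 0 0 0 0 4 0;0 0 0 0 0 4 0;0 0 0 0 0 0 0"

```text
time_s: 13.3
eef_pos: [0.554, -0.1643, 0.2147]
eef_rot: [0.0, 0.936, -0.351, -0.0]
wrist_force: [-3.3, -3.4, 8.1]
opening: 0.2
```

```bash
python3 g.py .555 -.1642 .214 -100;python3 -c "
from bench import ctrl;print(ctrl.get_obs()['torque'])"
```

```text
t 13.3 pos [ 0.554  -0.1643  0.2147] yaw -41.13 q6 0.225 F [-3.3 -3.4  8.1] open 0.2
shift cm [ 0.06 -0.07  0.07] rot deg [ 3.000e-02 -1.000e-02  5.887e+01]
[-0.76552736  0.60221702  0.04738778]
```

>>> move_arm:
  rows: "0 0 -0.05 0 0 4 0;0 0 0 0 0 4 0;0 0 0 0 0 4 0;0 0 0 0 0 4 0;0 0 0 0 0 4 0;0 0 0 0 0 4 0;0 0 0 0 0 4 0;0 0 0 0 0 4 0;0 0 0 0 0 0 0"

```text
time_s: 14.2
eef_pos: [0.5535, -0.1638, 0.2147]
eef_rot: [0.0, 0.803, -0.596, -0.001]
wrist_force: [-3.3, -3.0, 8.7]
opening: 0.197
```

```bash
python3 g.py .555 -.1642 .214 -100;python3 - <<'E'
from h import *
print(ctrl.get_obs()['torque'])
cs,ct=ctrl.camera("scene"),ctrl.camera("top")
a=cv2.resize(cs["color"][210:310,165:265],(400,400),interpolation=cv2.INTER_CUBIC)
b=cv2.resize(ct["color"][150:230,420:500],(400,400),interpolation=cv2.INTER_CUBIC)
cv2.imwrite("pics/c7.png",np.hstack([a,b]))
E
```

```text
t 14.2 pos [ 0.5535 -0.1638  0.2147] yaw -73.12 q6 0.783 F [-3.3 -3.   8.7] open 0.197
shift cm [ 0.08 -0.13  0.07] rot deg [ 0.12  0.06 26.88]
[-0.4686987   0.82971528  0.01792516]
```

View pics/c7.png

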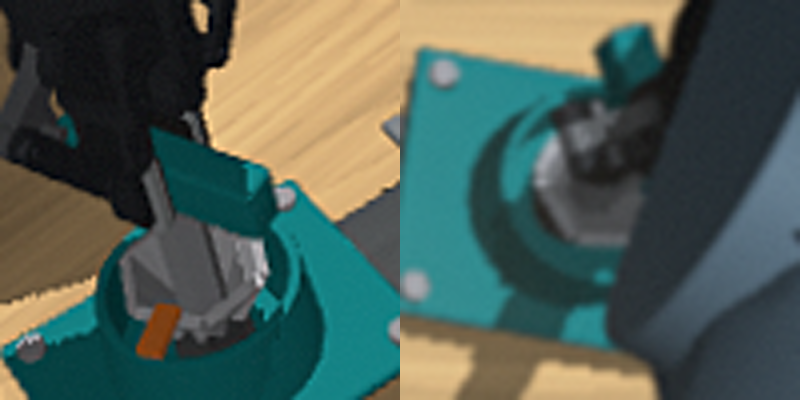

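The pointer is turning with the key: in the scene crop it has gone from (220,320) to (158,332). I'll continue to the stop in small steps.

>>> move_arm:
  rows: "0 0 0 0 0 3 0;0 0 0 0 0 3 0;0 0 0 0 0 3 0;0 0 0 0 0 3 0;0 0 0 0 0 0 0"

```text
time_s: 14.8
eef_pos: [0.5535, -0.1636, 0.2147]
eef_rot: [0.0, 0.737, -0.676, -0.001]
wrist_force: [-4.5, -1.4, 8.3]
opening: 0.203
```

```bash
python3 g.py .555 -.1642 .214 -100;python3 -c "
from bench import ctrl;print(ctrl.get_obs()['torque'])"
```

```text
t 14.8 pos [ 0.5535 -0.1636  0.2147] yaw -85.09 q6 0.992 F [-4.5 -1.4  8.3] open 0.203
shift cm [ 0.08 -0.15  0.07] rot deg [ 0.13  0.07 14.91]
[-0.2843995   0.99234038  0.06644041]
```

>>> move_arm:
  rows: "0 0 0 0 0 2 0;0 0 0 0 0 2 0;0 0 0 0 0 2 0;0 0 0 0 0 0 0"

```text
time_s: 15.2
eef_pos: [0.5534, -0.1634, 0.2147]
eef_rot: [-0.0, -0.701, 0.714, 0.001]
wrist_force: [-5.0, 0.1, 9.3]
opening: 0.2
```

```bash
python3 g.py .555 -.1642 .214 -100;python3 -c "
from bench import ctrl;print(ctrl.get_obs()['torque'])"
```

```text
t 15.2 pos [ 0.5534 -0.1634  0.2147] yaw -91.06 q6 1.096 F [-5.   0.1  9.3] open 0.2
shift cm [ 0.07 -0.16  0.07] rot deg [0.15 0.08 8.94]
[-0.16200711  0.97138138  0.06028007]
```

>>> move_arm:
  rows: "0 0 0 0 0 2 0;0 0 0 0 0 2 0;0 0 0 0 0 0 0"

```text
time_s: 15.5
eef_pos: [0.5534, -0.1633, 0.2147]
eef_rot: [-0.0, -0.675, 0.738, 0.002]
wrist_force: [-4.4, -0.9, 9.3]
opening: 0.201
```

```bash
python3 g.py .555 -.1642 .214 -100;python3 -c "
from bench import ctrl;print(ctrl.get_obs()['torque'])"
```

```text
t 15.5 pos [ 0.5534 -0.1633  0.2147] yaw -95.06 q6 1.166 F [-4.4 -0.9  9.3] open 0.201
shift cm [ 0.07 -0.17  0.07] rot deg [0.16 0.09 4.94]
[-0.07443232  1.00101578  0.10294608]
```

>>> move_arm:
  rows: "0 0 0 0 0 1.5 0;0 0 0 0 0 1.5 0;0 0 0 0 0 0 0"

```text
time_s: 15.8
eef_pos: [0.5534, -0.1633, 0.2147]
eef_rot: [-0.0, -0.656, 0.755, 0.002]
wrist_force: [-3.8, -0.4, 8.9]
opening: 0.203
```

```bash
python3 g.py .555 -.1642 .214 -100;python3 - <<'E'
from h import *
print(ctrl.get_obs()['torque'])
cs,ct=ctrl.camera("scene"),ctrl.camera("top")
a=cv2.resize(cs["color"][210:310,165:265],(400,400),interpolation=cv2.INTER_CUBIC)
b=cv2.resize(ct["color"][150:230,420:500],(400,400),interpolation=cv2.INTER_CUBIC)
cv2.imwrite("pics/c8.png",np.hstack([a,b]))
E
```

```text
t 15.8 pos [ 0.5534 -0.1633  0.2147] yaw -98.05 q6 1.218 F [-3.8 -0.4  8.9] open 0.203
shift cm [ 0.07 -0.17  0.07] rot deg [0.16 0.09 1.95]
[-0.01611175  1.00286306  0.08947537]
```

View pics/c8.png

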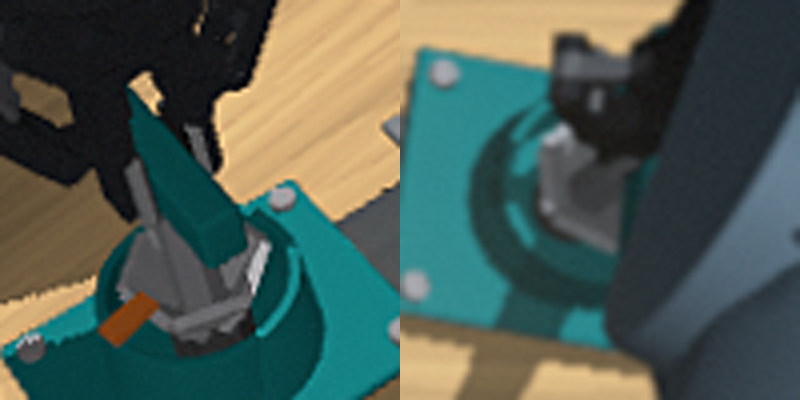

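```bash
cat > ptr.py <<'E'
from h import *
import sys
cs=ctrl.camera("scene")
im=cs["color"].astype(int)[250:310,170:240]
m=((im[...,2]-im[...,0]>70)&(im[...,2]>1.6*im[...,1])).astype(np.uint8)
n,l,st,ce=cv2.connectedComponentsWithStats(m);k=1+st[1:,4].argmax();v,u=np.where(l==k)
print("px",len(u),u.mean()+170,v.mean()+250)
o=back(cs,[[u.mean()+170,v.mean()+250]],.106)[0];
for c in((.555,-.1612),(.555,-.163)):
    d=o[:2]-c;print("pointer",o,"r",np.linalg.norm(d),"ang",np.degrees(np.arctan2(d[1],d[0])))
E
python3 ptr.py
python3 - <<'E'
import sys;sys.path.insert(0,".")
from h import *
# same on initial picture
c=ctrl.camera("scene");im0=cv2.imread("pics/scene0.png").astype(int)[250:310,170:240]
m=((im0[...,2]-im0[...,0]>70)&(im0[...,2]>1.6*im0[...,1])).astype(np.uint8)
v,u=np.where(m);o=back(c,[[u.mean()+170,v.mean()+250]],.106)[0]
for q in((.555,-.1612),(.555,-.163)):
    d=o[:2]-q;print("init",len(u),o,np.linalg.norm(d),np.degrees(np.arctan2(d[1],d[0])))
E
```

```text
px 88 196.82954545454544 289.14772727272725
pointer [ 0.55957955 -0.19753248  0.106     ] r 0.0366199552697042 ang -82.81600585852308
pointer [ 0.55957955 -0.19753248  0.106     ] r 0.03483481315807083 ang -82.44576062709419
init 89 [ 0.58799755 -0.17561634  0.106     ] 0.03600929197486589 -23.600094837711328
init 89 [ 0.58799755 -0.17561634  0.106     ] 0.03532718903572155 -20.923940969650666
```

Pointer at about −82.6°, so the cam is at about 1.29 rad. A few more degrees should reach the stop.

>>> move_arm:
  rows: "0 0 0 0 0 2 0;0 0 0 0 0 2 0;0 0 0 0 0 0 0"

```text
time_s: 16.3
eef_pos: [0.5534, -0.1632, 0.2147]
eef_rot: [-0.0, -0.629, 0.777, 0.002]
wrist_force: [-3.9, 0.4, 9.8]
opening: 0.203
```

```bash
python3 g.py .555 -.1642 .214 -100;python3 -c "
from bench import ctrl;print(ctrl.get_obs()['torque'])"; python3 ptr.py
```

```text
t 16.3 pos [ 0.5534 -0.1632  0.2147] yaw -102.06 q6 1.288 F [-3.9  0.4  9.8] open 0.203
shift cm [ 0.07 -0.18  0.07] rot deg [ 0.16  0.1  -2.06]
[0.0213889  0.96674166 0.0866672 ]
px 87 195.9310344827586 288.3333333333333
pointer [ 0.55725267 -0.19751537  0.106     ] r 0.03638516690384118 ang -86.45045048753171
pointer [ 0.55725267 -0.19751537  0.106     ] r 0.03458879949486131 ang -86.26584986158355
```

>>> move_arm:
  rows: "0 0 0 0 0 2 0;0 0 0 0 0 2 0;0 0 0 0 0 0 0"

```text
time_s: 16.65
eef_pos: [0.5534, -0.1631, 0.2147]
eef_rot: [-0.0, -0.602, 0.799, 0.002]
wrist_force: [-4.7, -0.0, 9.6]
opening: 0.2
```

```bash
python3 g.py .555 -.1642 .214 -100;python3 -c "
from bench import ctrl;print(ctrl.get_obs()['torque'])"; python3 ptr.py
```

```text
t 16.65 pos [ 0.5534 -0.1631  0.2147] yaw -106.03 q6 1.358 F [-4.7 -0.   9.6] open 0.2
shift cm [ 0.06 -0.18  0.07] rot deg [ 0.17  0.09 -6.03]
[0.1714925  1.00583494 0.28347365]
px 87 195.80459770114942 288.3448275862069
pointer [ 0.55711905 -0.19765966  0.106     ] r 0.03652118373602752 ang -86.6736926112587
pointer [ 0.55711905 -0.19765966  0.106     ] r 0.034724373293259704 ang -86.50136409845202
```

The pointer stopped at −86.6° while the torque rose to 0.28 N m, so this is the hard stop. I'll ease back 2°, release, and check the opening before going up.

>>> move_arm:
  rows: "0 0 0 0 0 -2 0;0 0 0 0 0 0 0.3;0 0 0 0 0 0 0.4;0 0 0 0 0 0 0.6;0 0 0 0 0 0 0.6;0 0 0 0 0 0 0.6;0 0 0 0 0 0 0.6"

```text
time_s: 17.4
eef_pos: [0.5541, -0.1642, 0.2143]
eef_rot: [-0.0, -0.615, 0.788, 0.0]
wrist_force: [-0.1, 0.5, -0.3]
opening: 0.601
```

```bash
python3 g.py .555 -.1642 .214 -104;python3 - <<'E'
from h import *
cs=ctrl.camera("scene")
cv2.imwrite("pics/c9.png",cv2.resize(cs["color"][180:310,145:275],(600,600),interpolation=cv2.INTER_CUBIC))
E
```

```text
t 17.4 pos [ 0.5541 -0.1642  0.2143] yaw -104.04 q6 1.323 F [-0.1  0.5 -0.3] open 0.601
shift cm [-0.02 -0.09  0.03] rot deg [ 0.01  0.01 -0.04]
```

View pics/c9.png

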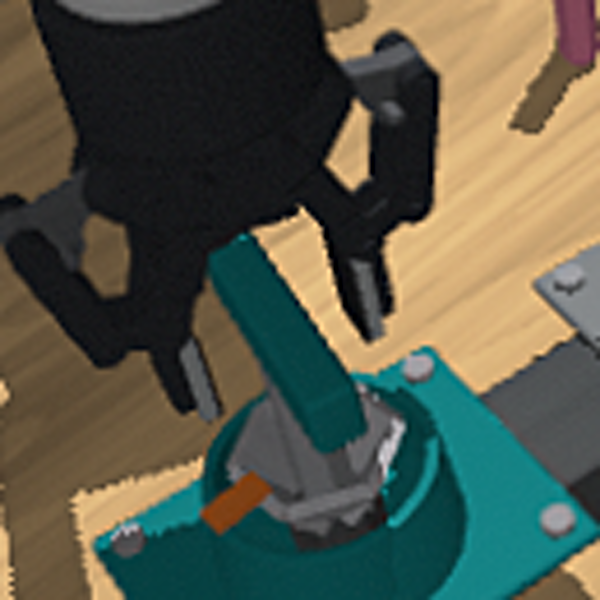

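Released cleanly: no force, and both fingers are clear of the bar. Going straight up.

>>> move_arm:
  rows: "0 0 -0.5 0 0 0 0.6;0 0 -1 0 0 0 0.6;0 0 -1.5 0 0 0 0.6;0 0 -2 0 0 0 0.6;0 0 -3 0 0 0 0.6;0 0 -3 0 0 0 0.6;0 0 -2 0 0 0 0.6;0 -3 0 0 0 0 0.6;0 -4 0 0 0 0 0.6;0 -4 0 0 0 0 0.6;0 -4 0 0 0 0 0.6;0 -3 0 0 0 0 0.6;0 0 0 0 0 0 0.6;0 0 0 0 0 0 0.6"

```text
time_s: 18.85
eef_pos: [0.7288, -0.2078, 0.3446]
eef_rot: [-0.0, -0.615, 0.788, 0.0]
wrist_force: [0.4, 0.4, -1.3]
opening: 0.597
```

```bash
python3 ptr.py;python3 - <<'E'
from h import *
cs,ct=ctrl.camera("scene"),ctrl.camera("top")
cv2.imwrite("pics/s10.png",cs["color"])
a=cv2.resize(cs["color"][200:310,155:265],(400,400),interpolation=cv2.INTER_CUBIC)
b=cv2.resize(ct["color"][140:240,410:510],(400,400),interpolation=cv2.INTER_CUBIC)
cv2.imwrite("pics/c10.png",np.hstack([a,b]))
for a in(-104,-98,-92): print(a,proj(cs,bar(.555,-.1625,np.radians(a),.052)).round().astype(int).tolist())
E
```

```text
px 29 192.17241379310346 291.3103448275862
pointer [ 0.55734455 -0.20483013  0.106     ] r 0.04369307828048947 ang -86.9240544378104
pointer [ 0.55734455 -0.20483013  0.106     ] r 0.041895782902485273 ang -86.79196363198393
-104 [[201, 237], [198, 226], [226, 273], [223, 262], [191, 242], [187, 231], [215, 279], [211, 268]]
-98 [[198, 238], [195, 227], [228, 271], [225, 260], [188, 244], [185, 232], [218, 278], [214, 266]]
-92 [[196, 239], [192, 228], [230, 269], [228, 258], [186, 246], [182, 234], [221, 277], [218, 265]]
```

View pics/c10.png

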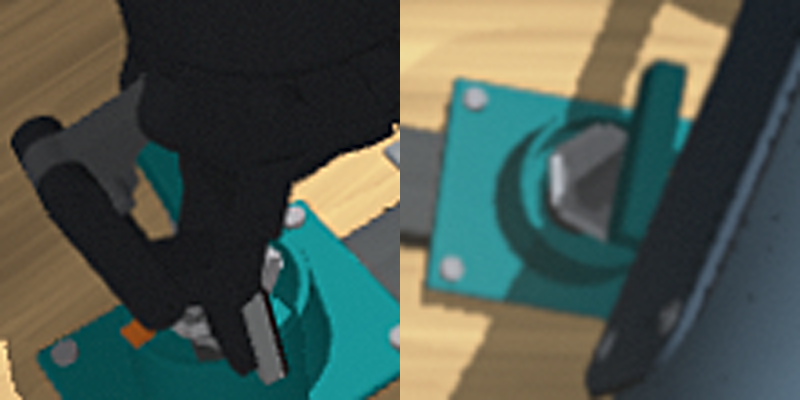

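View pics/s10.png

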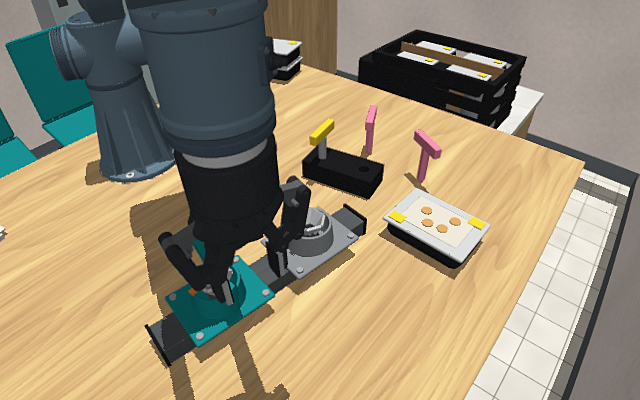

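I backed off toward the scene camera, so the hand blocks the view. I'll move to the robot's side instead, well above the key.

>>> move_arm:
  rows: "0 2 0 0 0 0 0.6;0 3 0 0 0 0 0.6;0 3 0 0 0 0 0.6;0 3 0 0 0 0 0.6;0 3 0 0 0 0 0.6;0 3 0 0 0 0 0.6;0 3 0 0 0 0 0.6;0 3 0 0 0 0 0.6;0 3 0 0 0 0 0.6;0 3 0 0 0 0 0.6;0 2 0 0 0 0 0.6;0 2 0 0 0 0 0.6;0 0 0 0 0 0 0.6;0 0 0 0 0 0 0.6"

```text
time_s: 20.4
eef_pos: [0.4085, -0.1278, 0.3453]
eef_rot: [0.001, -0.615, 0.788, -0.001]
wrist_force: [0.9, -0.3, -0.3]
opening: 0.6
```

```bash
python3 ptr.py;python3 - <<'E'
from h import *
cs,ct=ctrl.camera("scene"),ctrl.camera("top")
ims=[]
for c,(x,y,s) in((cs,(155,200,110)),(ct,(410,140,100))):
    a=cv2.resize(c["color"][y:y+s,x:x+s],(400,400),interpolation=cv2.INTER_CUBIC)
    for p in proj(c,bar(.555,-.163,np.radians(-102),.052)): cv2.circle(a,tuple(int(v) for v in (p+.5-[x,y])*400/s),3,(0,0,255),1)
    ims.append(a)
cv2.imwrite("pics/c11.png",np.hstack(ims))
for n in("scene","top"):
    print(n,[(round(d["confidence"],2),[int(v) for v in d["bbox"]]) for d in ctrl.look_for(n,"yellow_key")])
o=ctrl.get_obs();print(o["eef_pos"],o["wrist_force"],o["dq"].round(3))
E
```

```text
px 89 195.67415730337078 288.19101123595505
pointer [ 0.55672548 -0.19761586  0.106     ] r 0.03645671219253492 ang -87.28720575805944
pointer [ 0.55672548 -0.19761586  0.106     ] r 0.03465883410110159 ang -87.14636979358755
scene [(0.74, [310, 120, 332, 157])]
top [(0.69, [225, 231, 277, 248]), (0.51, [446, 172, 483, 198])]
[ 0.40906302 -0.12796591  0.34433439] [-0.5022671  -0.6601898  -1.01264407] [-0.001  0.004  0.002 -0.002 -0.    -0.002]
```

View pics/c11.png

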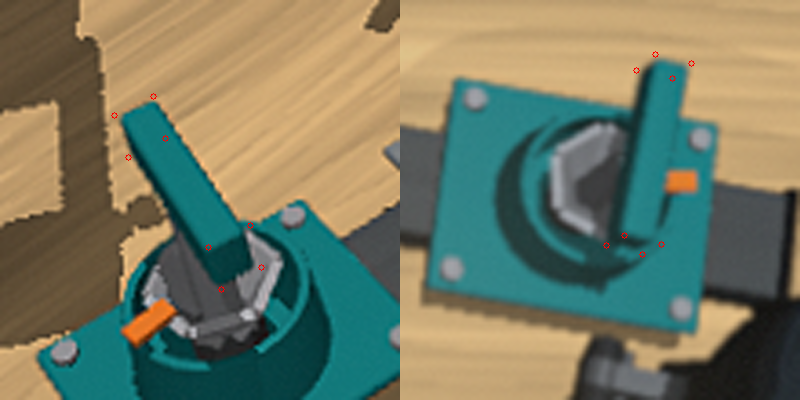

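```bash
python3 - <<'E'
from h import *
cs,ct=ctrl.camera("scene"),ctrl.camera("top")
# top-face corners clicked from c11: scene & top
S=np.array([[122,122],[155,101],[245,238],[210,260]])*110/400-.5+[155,200]
T=np.array([[647,63],[688,68],[672,235],[625,230]])-[400,0];T=T*100/400-.5+[410,140]
def f(p):
    P=np.array([[-.009,-.045,.121],[.009,-.045,.121],[.009,.045,.121],[-.009,.045,.121]])
    R=cv2.Rodrigues(np.array([p[4],p[5],0.]))[0]@cv2.Rodrigues(np.array([0,0,p[2]]))[0]
    P=P@R.T+[p[0],p[1],p[3]]
    e=[]
    for c,v in((cs,S),(ct,T)):
        q=proj(c,P);e.append((v.mean(0)-q.mean(0))*2);e.append(np.linalg.norm(v[:,None]-q[None],axis=2).min(1)*.7)
    return np.concatenate([np.ravel(x) for x in e]+[np.array(p[4:])*5])
r=least_squares(f,[.555,-.163,np.radians(-100),.052,0,0]);print(r.x.round(4),np.degrees(r.x[2]),r.cost)
E
```

```text
[ 0.5474 -0.1648 -1.7869  0.0487 -0.0053  0.0727] -102.3815642050129 5.610611071478937
```

The estimated tip height (about 0.049, floor 0.052) and lean (about 0.07 rad) fit a fully seated key. The pointer is at the stop, the yellow tool hasn't moved, and the robot is clear.

```bash
python3 -c "
from bench import ctrl;print(ctrl.hand_in())"
```

```text
the job is handed in; nothing more can be done
None
```

I took the teal key out of the stand, pushed it down to the socket floor, turned it clockwise to the stop and left it standing. I handed in at about 20.5 s of the 45 s; no verdict was reported.

- **Seated:** the tool met the socket floor at a TCP height of 0.2146 m, against 0.214 m predicted. I checked this before turning.
- **Locked:** the pointer stopped at about −87° while the wrist torque rose from about 0.09 to 0.28 N m. That is about 1.37 rad of cam angle, going by the plate's orientation. The pointer stayed there after I released the key.
- **Key left standing:** a rough fit from both cameras after release gives a tip height of about 0.049 m (floor 0.052 m) and a lean of about 0.07 rad.
- **Yellow tool and robot:** the yellow tool shows at its original pixels in both pictures. The arm is well clear, with the wrist force near zero.

**What disagreed:**
- **Sideways position:** in the same rough fit the tip came out about 8 mm from the measured socket centre. That fit separates lean from sideways shift poorly. I relied instead on the key being in the hex, since the pointer turned with it.
- **Socket position:** the hex guided the key in about 2–3 mm toward −y from my camera estimate, with side forces below 7 N.

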